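# Start the charge of the longest battery pack

## Robot

A 6-joint arm with a two-finger parallel gripper is mounted at the origin on the work surface. World frame = base frame: x ahead of the robot, y to its left, z up, the work surface at z = 0. Lengths are in m, angles in rad, forces in N, time in s.
With the tool pointing down it reaches from about 0.3 to 0.875 m from the base axis. Payload 6.4 kg.
Tool frame: the origin (TCP) lies midway between the tips of the shut fingers; the grasp point (between the pads) lies 19 mm behind it; z points along the fingers, y is the direction in which the jaws open and shut (so a half turn about z gives the same grasp; the last joint's range is limited). The gripper opens to 85 mm and grips with 20 to 120 N. Pads are 22 mm wide; open, the fingers measure 114 mm over their backs; the gripper's body (76 mm by 85 mm) begins 54 mm behind the grasp point. The pads swing forward as they close: fully open they stand 13 mm farther back than shut.
Start: joints at [1.055, 0.181, 1.607, -0, 1.354, -0.206], TCP at [0.175, 0.548, 0.231] pointing down, gripper open.
Joint ranges: [-2.99, 2.99], [-0.89, 2.07], [0.3, 2.58], [-1.14, 4.28], [0, 2.63], [-3.12, 3.12]. Speed limits (rad/s): [2.57, 2.57, 3.01, 3.14, 3.14, 3.14].

## Interface

Orientations are given as a unit quaternion [w, x, y, z].
In Python, from bench import ctrl gives the robot as it stands. The module is installed in compiled form; this text tells all that it offers.
- The arm moves only by the tool arm_command, never from a script. Its argument "plan" is one flat list of numbers, 4 for each row, row after row: the shift along the tool's x, y, z in mm, then the turn about the tool's z in rad. A call has 1 to 20 rows; each row shifts and turns the commanded pose from where the row before left it, along the tool's axes as they then stand; what a row does not reach is not made up. A row lasts 1/10 s, in which the tool goes at most 50 mm and 8.59 degrees, less where a joint would pass 70% of its speed; a pose out of reach is approached as far as the arm can. A call is refused whole if a number of a shift passes 50 or a number of a turn 0.15, either way. A call with a gripper value outside its range is refused whole. "grip" is the opening, from 0 (shut) to 1 (fully open), set as the call begins (left out, the last holds). The fingers move at their own pace and stop on an object; the grip force is fixed at half the most. Time passes only in rows, so rows that do not move let the fingers close. It gives the time, the measured TCP pose, the force and the opening at its end, in the units of the state.
- ctrl.get_obs(): the state, without advancing time (a new reading comes with each control period).
- ctrl.camera(name): name is "scene" or "top" or "wrist"; returns a dict with "color" (420x560x3 uint8, red, green, blue), "camera_matrix" (3x3 intrinsics, pixels), "eye" and "attitude" of the camera in the world; the wrist camera has in their place "T_tool_cam" (4x4, takes a point from camera to tool coordinates, whose origin is the TCP and whose axes are the flange's). Camera axes: x right, y up, looking along -z (the intrinsics and any distortion apply to the point x, -y, -z); pixel columns grow to the right and rows downward; lengths in m; the calibration is good to about 2 mm. A picture is of the moment at which its call begins: read the wrist's pose just before it. There is no depth.
- ctrl.hand_in(): hands the job in, once; it reports no verdict.
The state is a dict: "time_s": time; "q": joint angles; "dq": joint speeds; "joint_efforts": joint torques, N m; "eef_pos": TCP position; "eef_rot": TCP orientation; "wrist_force": force on the tool from outside, world axes, zero at the start; "torque": the same for the moment, N m; "opening": opening from 0.0 (shut) to 1.0 (fully open).
Only numpy, scipy, OpenCV 4.12 (cv2) and the standard library are available. Lean on these libraries where they do the work, as an engineer would, in place of code of your own. Each camera call takes 0.05 s, during which the arm holds its last target. There are 200 camera calls.

## Task

On the battery charging dock, press down the round key in front of the bay that holds the longest pack and let it spring back up, then press the long start bar and withdraw. Press gently with the fingertips; do not press the keys of the other bays, and do not touch, move or pick up the packs, the bay cover or the things lying around the dock.

Things in the scene. Friction and masses are not known exactly. Their poses are not given: they have to be found in the camera images.
- charger: Grey four-bay battery charging dock fixed to the bench, 264 wide (y) x 270 mm. Origin on the bench; x from console (robot side) to bays, y left, z up. Console: x -120 to -15 mm, top 34 mm high. Bays: x -15 to +142 mm, 46 wide, 62 mm apart, floor 16 and walls 34 mm high. A round key in front of each bay at x -45 mm; start bar at x -96 mm, y 0. Place and yaw vary.
- key1 (a joint): Round spring key of bay 1 (leftmost seen from the robot), an off-white cap 24 mm across that stands 12 mm above the console: travel in m, 0 up, 0.008 fully down; it counts as pressed beyond 0.005. Takes about 1.8 N to start and 6 N fully down, and springs back up.
- key1_top (a point): Centre of the top face of round key 1, 46 mm above the bench when up (it moves down with the key).
- bay1 (a point): Bay 1 (leftmost): point on the bay's floor in its middle, 6 mm behind its front wall, where the origin of a pack lying in this bay is.
- key2 (a joint): Round spring key of bay 2 (second from left seen from the robot), an off-white cap 24 mm across that stands 12 mm above the console: travel in m, 0 up, 0.008 fully down; it counts as pressed beyond 0.005. Takes about 1.8 N to start and 6 N fully down, and springs back up.
- key2_top (a point): Centre of the top face of round key 2, 46 mm above the bench when up (it moves down with the key).
- bay2 (a point): Bay 2 (second from left): point on the bay's floor in its middle, 6 mm behind its front wall, where the origin of a pack lying in this bay is.
- key3 (a joint): Round spring key of bay 3 (third from left seen from the robot), an off-white cap 24 mm across that stands 12 mm above the console: travel in m, 0 up, 0.008 fully down; it counts as pressed beyond 0.005. Takes about 1.8 N to start and 6 N fully down, and springs back up.
- key3_top (a point): Centre of the top face of round key 3, 46 mm above the bench when up (it moves down with the key).
- bay3 (a point): Bay 3 (third from left): point on the bay's floor in its middle, 6 mm behind its front wall, where the origin of a pack lying in this bay is.
- key4 (a joint): Round spring key of bay 4 (rightmost seen from the robot), an off-white cap 24 mm across that stands 12 mm above the console: travel in m, 0 up, 0.008 fully down; it counts as pressed beyond 0.005. Takes about 1.8 N to start and 6 N fully down, and springs back up.
- key4_top (a point): Centre of the top face of round key 4, 46 mm above the bench when up (it moves down with the key).
- bay4 (a point): Bay 4 (rightmost): point on the bay's floor in its middle, 6 mm behind its front wall, where the origin of a pack lying in this bay is.
- start (a joint): The long start bar key, off-white, 70 mm (y) x 16 mm (x), stands 12 mm above the console: travel in m, 0 up, 0.008 fully down; counts as pressed beyond 0.005. Same spring as the round keys.
- start_top (a point): Centre of the top face of the start bar, 46 mm above the bench when up (it moves down with the bar).
- long_pack: Blue plastic battery pack, 42 wide x 27 high x 142 mm long, the longest of the three: the one to be charged; it fills its bay almost end to end. Its origin is the middle of its lower front edge (the contact end, which faces the console); its x axis runs along its length away from that end, z up. Lies loose in a bay. Must not be touched.
- middle_pack: Blue plastic battery pack, 42 wide x 27 high x 98 mm long, the middle one. Its origin is the middle of its lower front edge (the contact end, which faces the console); its x axis runs along its length away from that end, z up. Lies loose in a bay. Must not be touched.
- short_pack: Blue plastic battery pack, 42 wide x 27 high x 58 mm long, the shortest. Its origin is the middle of its lower front edge (the contact end, which faces the console); its x axis runs along its length away from that end, z up. Lies loose in a bay. Must not be touched.
- bay_cover: Grey plastic dust cover lying in the fourth, unused bay: 146 x 43 x 12 mm, with the same origin and axes as a pack. Must not be touched.
- glue_bottle: Bystander: white glue bottle standing beside the dock's bays, 44 mm across, 122 mm tall; origin at the centre of its underside.
- parts_box: Bystander: small open grey parts box beside the console, 85 x 65 x 32 mm; origin at the centre of its underside.
- screwdriver: Bystander: screwdriver lying on the bench beside the dock; origin under its middle.
- motor: Bystander: small round electric motor standing beside the dock's bays, 36 mm across, 48 mm tall with its shaft; origin at the centre of its underside.

How it is judged:
By the outcome, as a careful person would: the job done as asked, in the order asked, and still so for the second after the job is handed in, with the robot touching nothing.
It also fails if it takes over 35 s, if anything falls off the work surface, if the arm or the gripper's body presses on something with over 40 N, if the wrist force passes 120 N, or if a joint passes its speed limit or range.

## Working session

There is one attempt and no reset: what is moved stays moved. The work goes in short steps, Python scripts to look and compute and a tool call to move; the robot and the scene stay as the last step left them, time stands still between calls to the robot, and variables do not carry over. Pictures are saved under pics/ and viewed, about 8 in all and at most 12, crops included, and the job is handed in when it is done.

Besides the shell and the picture viewer there is one more tool, called as name(argument=value, ...), one argument or row to a line, values as JSON. arm_command: Moves the arm, as the interface text tells. Its arguments: {"type":"object","properties":{"plan":{"type":"array","items":{"type":"number"}},"grip":{"type":"number"}},"required":["plan"]}

```bash
mkdir -p pics; cat > h.py <<'E'
import numpy as np, cv2
from bench import ctrl
from scipy.spatial.transform import Rotation as R
def rot(a):
    a=np.array(a,float)
    return a if a.shape==(3,3) else R.from_quat(a[[1,2,3,0]]).as_matrix()
def ray(c,uv,o=None):
    K=np.array(c["camera_matrix"]); d=np.linalg.inv(K)@[uv[0],uv[1],1]; d=np.array([d[0],-d[1],-d[2]])
    if "T_tool_cam" in c:
        T=np.array(c["T_tool_cam"]); Rw=rot(o["eef_rot"])
        return Rw@T[:3,3]+o["eef_pos"], Rw@T[:3,:3]@d
    return np.array(c["eye"]),rot(c["attitude"])@d
def onz(c,uv,z,o=None):
    e,d=ray(c,uv,o); return e+d*(z-e[2])/d[2]
def shot(n,f):
    o=ctrl.get_obs(); c=ctrl.camera(n); cv2.imwrite("pics/"+f,c["color"][:,:,::-1]); return o,c
E
python3 - <<'E'
from h import *
for n in("top","scene"):
    o,c=shot(n,n+"1.png"); print({k:(v if k!="color" else 0) for k,v in c.items()})
print(o)
E
```

```text
{'color': 0, 'camera_matrix': array([[388.59320378,   0.        , 276.97817696],
       [  0.        , 388.59320378, 210.15460707],
       [  0.        ,   0.        ,   1.        ]]), 'eye': array([0.54478304, 0.02148696, 0.83421202]), 'attitude': array([-0.69997358, -0.03386572,  0.01949617,  0.71309887])}
{'color': 0, 'camera_matrix': array([[421.14234503,   0.        , 284.28733948],
       [  0.        , 421.14234503, 204.75556124],
       [  0.        ,   0.        ,   1.        ]]), 'eye': array([1.06515264, 0.38307933, 0.50440961]), 'attitude': array([0.38570314, 0.20088553, 0.40122904, 0.80615963])}
{'time_s': 0.05, 'q': array([ 1.05471682e+00,  1.81540412e-01,  1.60798138e+00, -7.25051424e-06,
        1.35380076e+00, -2.06287264e-01]), 'dq': array([-0.00194387, -0.00050948, -0.0017398 , -0.00100572,  0.00127722,
       -0.00013478]), 'joint_efforts': array([-1.61653829e-04, -4.46250308e+01, -3.52582455e+01, -1.58908647e-04,
        4.12046720e-03, -2.37102182e-05]), 'eef_pos': array([0.17500132, 0.54715539, 0.23039737]), 'eef_rot': array([-3.02345531e-04,  1.54276632e-01,  9.88027314e-01, -8.10391992e-04]), 'wrist_force': array([ 0.35675818, -0.4872621 ,  0.29192579]), 'torque': array([-0.01344079, -0.02406843, -0.01135689]), 'opening': 1.000519134610727}
```

View pics/top1.png

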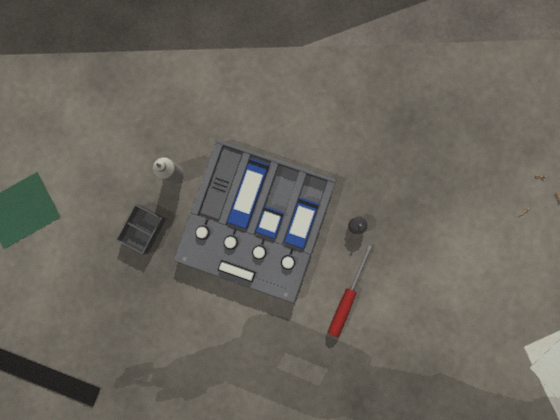

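View pics/scene1.png

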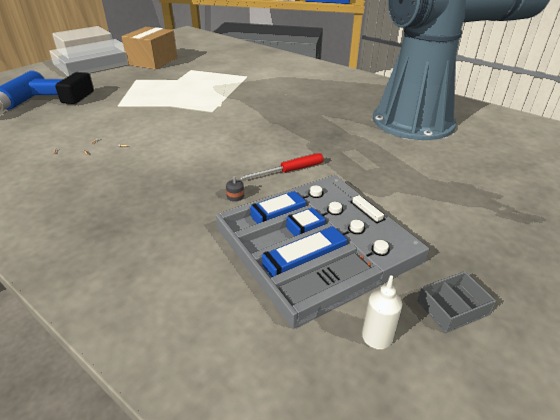

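The top view shows the long pack in bay 2, with its key at about (231,243), and the start bar at about (237,271). The scene view agrees. Next I'll locate them by colour.

```bash
cat > m.py <<'E'
from h import *
def keys(c,o=None,z=.046,amin=60,amax=1500,roi=None):
    g=c["color"].astype(int); m=((g.min(2)>150)&(g.max(2)-g.min(2)<50)).astype(np.uint8)
    if roi: k=np.zeros_like(m); k[roi[1]:roi[3],roi[0]:roi[2]]=1; m*=k
    n,l,s,ce=cv2.connectedComponentsWithStats(m)
    for i in range(1,n):
        if amin<s[i,4]<amax:
            r=cv2.minAreaRect(np.argwhere(l==i)[:,::-1].astype(np.float32)); print(ce[i].round(1),s[i,4],np.round(r[1],1),onz(c,r[0],z,o).round(4))
E
python3 - <<'E'
from m import *
o,c=shot("top","t2.png"); keys(c,roi=(170,140,340,305))
print(rot(o["eef_rot"]).round(3))
c=ctrl.camera("wrist"); print(c["T_tool_cam"])
E
```

```text
[247.6 191.5] 661 [16.1 41.2] [0.644  0.0964 0.046 ]
[301.3 221.6] 467 [16.1 28.8] [ 0.5803 -0.0119  0.046 ]
[269.1 221.4] 267 [16.1 16.4] [0.5821 0.0535 0.046 ]
[201.3 231.9] 87 [10.  9.] [0.563  0.1913 0.046 ]
[229.7 241.9] 87 [9.2 9.9] [0.5422 0.1339 0.046 ]
[258.5 251.9] 88 [10.  9.] [0.5205 0.0758 0.046 ]
[287.5 262. ] 90 [10.  9.] [0.4995 0.0177 0.046 ]
[235.8 270.8] 242 [32.9  7.3] [0.4837 0.1223 0.046 ]
[[-0.952  0.305 -0.001]
 [ 0.305  0.952 -0.001]
 [ 0.    -0.001 -1.   ]]
[[ 9.12006665e-04  9.49818360e-01  3.12800658e-01  8.00420386e-02]
 [ 9.99999529e-01 -7.61936643e-04 -6.01996248e-04 -2.10853052e-04]
 [-3.33452805e-04  3.12801060e-01 -9.49818607e-01 -1.41120706e-01]
 [ 0.00000000e+00  0.00000000e+00  0.00000000e+00  1.00000000e+00]]
```

arm_command(
  plan=[-15, -9, 2, 0, -25, -15, 4, 0, -30, -18, 5, 0, -30, -18, 5, 0, -30, -18, 5, 0, -30, -18, 5, 0, -30, -18, 5, 0, -30, -18, 5, 0, -30, -18, 5, 0, -30, -18, 5, 0, -30, -18, 5, 0, -30, -18, 5, 0, -30, -18, 5, 0, -30, -18, 5, 0, -30, -18, 5, 0, -25, -14, 4, 0, -15, -8, 3, 0, -10, -4, 2, 0, 0, 0, 0, 0, 0, 0, 0, 0],
  grip=0,
)

```text
time_s: 2.2
eef_pos: [0.5452, 0.1314, 0.1512]
eef_rot: [-0.0, 0.154, 0.988, 0.0]
wrist_force: [-1.1, 0.5, -0.4]
opening: 0.0
```

```bash
python3 - <<'E'
from m import *
o,c=shot("wrist","w1.png"); print(o["time_s"],o["eef_pos"],rot(o["eef_rot"]).round(4),o["opening"],o["wrist_force"]); keys(c,o,amin=150,amax=60000)
E
```

```text
2.2 [0.54522335 0.13144917 0.15119678] [[-9.525e-01  3.044e-01 -7.000e-04]
 [ 3.044e-01  9.525e-01  3.000e-04]
 [ 8.000e-04  0.000e+00 -1.000e+00]] 0.00036036149705752216 [-1.11037796  0.5016999  -0.42280126]
[245.9 131. ] 2124 [96.8 21.9] [0.4838 0.1239 0.046 ]
[122.3 194.4] 710 [31.8 26.9] [0.4995 0.0201 0.046 ]
[204.5 197.5] 701 [29.7 28.3] [0.5206 0.0778 0.046 ]
[286.1 200.7] 685 [28.3 29. ] [0.5417 0.1356 0.046 ]
[367.2 204.2] 683 [28.5 29.1] [0.5628 0.1932 0.046 ]
[207.1 273.3] 1552 [39. 42.] [0.5809 0.0559 0.046 ]
[133.9 291.6] 2471 [65.5 41.7] [ 0.5784 -0.0084  0.046 ]
[520.6 332.1] 374 [32.  17.7] [0.7176 0.293  0.046 ]
[488.2 355.5] 293 [33.3 11.6] [0.7339 0.2634 0.046 ]
[521.3 362.2] 297 [17.7 27.6] [0.7504 0.2904 0.046 ]
```

View pics/w1.png

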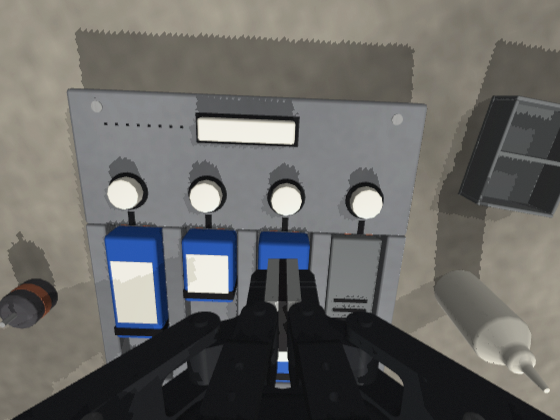

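The wrist view shows the keys in a row at v≈200. Key 2 is at (286,201), in front of the long pack, and the start bar is at (246,131). Both measurements agree within 2 mm, so I'll line up and go down to just above key 2.

arm_command(
  plan=[4, 2, 10, 0, 0, 0, 20, 0, 0, 0, 20, 0, 0, 0, 20, 0, 0, 0, 15, 0, 0, 0, 10, 0, 0, 0, 5, 0, 0, 0, 0, 0, 0, 0, 0, 0],
)

```text
time_s: 3.15
eef_pos: [0.5432, 0.134, 0.0519]
eef_rot: [0.001, 0.154, 0.988, 0.0]
wrist_force: [0.0, -0.2, 0.2]
opening: 0.001
```

arm_command(
  plan=[0, 0, 2, 0, 0, 0, 2, 0, 0, 0, 2, 0, 0, 0, 2, 0, 0, 0, 1, 0, 0, 0, 0, 0, 0, 0, 0, 0],
)

```text
time_s: 3.85
eef_pos: [0.543, 0.1339, 0.0426]
eef_rot: [0.0, 0.154, 0.988, 0.0]
wrist_force: [-1.1, 0.4, 3.9]
opening: -0.001
```

arm_command(
  plan=[0, 0, 1.5, 0, 0, 0, 1.5, 0, 0, 0, 0.5, 0, 0, 0, 0, 0, 0, 0, 0, 0],
)

```text
time_s: 4.35
eef_pos: [0.543, 0.134, 0.039]
eef_rot: [0.0, 0.154, 0.988, 0.0]
wrist_force: [-0.1, 0.5, 5.6]
opening: -0.002
```

```bash
python3 - <<'E'
from h import *
for n in("scene","wrist"):
    o,c=shot(n,n+"p.png"); print(o["eef_pos"],o["wrist_force"])
a=cv2.imread("pics/scenep.png")[160:290,270:450]; b=cv2.imread("pics/wristp.png")
cv2.imwrite("pics/p.png",cv2.resize(a,None,fx=4,fy=4,interpolation=cv2.INTER_CUBIC))
E
```

```text
[0.54300438 0.13395428 0.03901426] [-0.14329032  0.53461018  5.63109949]
[0.54296758 0.13391819 0.0390022 ] [-0.76127436 -0.97268228  6.79982114]
```

View pics/p.png

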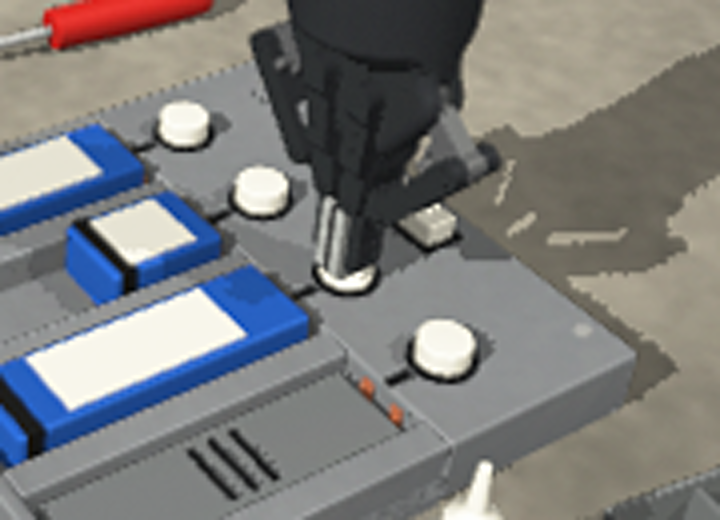

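The close-up shows key 2 pushed nearly flush at (345,275), centred under the fingertips, with the other keys up. The force is about 6 N. Now I'll lift, shift across, and come down just above the bar.

arm_command(
  plan=[0, 0, -3, 0, 0, 0, -8, 0, 0, 0, -15, 0, 0, 0, -15, 0, 8, -4, 0, 0, 15, -8, 0, 0, 15, -8, 0, 0, 10, -5, 0, 0, 5, -3, 0, 0, 0, 0, 10, 0, 0, 0, 13, 0, 0, 0, 5, 0, 0, 0, 0, 0, 0, 0, 0, 0],
)

```text
time_s: 5.85
eef_pos: [0.4837, 0.1234, 0.0513]
eef_rot: [-0.0, 0.154, 0.988, -0.0]
wrist_force: [0.2, 0.4, -0.2]
opening: 0.001
```

```bash
python3 - <<'E'
from h import *
o,c=shot("scene","s3.png"); print(o["eef_pos"],o["wrist_force"])
cv2.imwrite("pics/p3.png",cv2.resize(cv2.imread("pics/s3.png")[160:290,270:450],None,fx=4,fy=4,interpolation=cv2.INTER_CUBIC))
E
```

```text
[0.48365063 0.12344964 0.05131177] [ 0.19219381  0.43926178 -0.15529083]
```

View pics/p3.png

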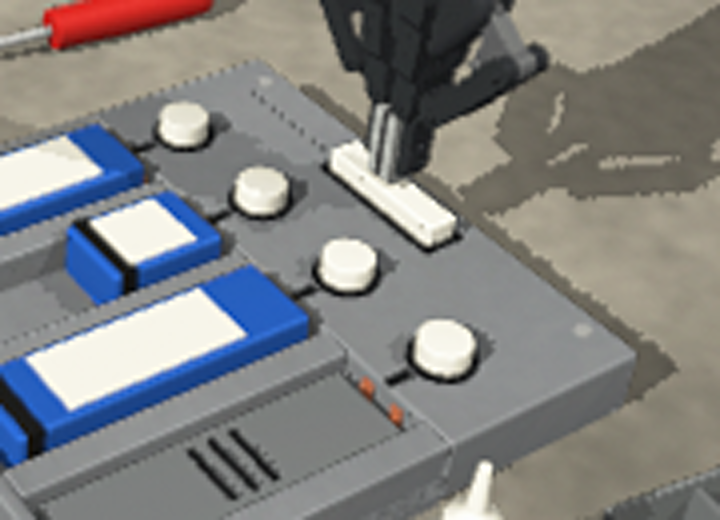

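Key 2 has sprung back up at (347,265), and the tips are over the middle of the bar at (392,185). Next I'll press the bar.

arm_command(
  plan=[0, 0, 3, 0, 0, 0, 3, 0, 0, 0, 2, 0, 0, 0, 2, 0, 0, 0, 1.5, 0, 0, 0, 0.8, 0, 0, 0, 0, 0, 0, 0, 0, 0],
)

```text
time_s: 6.7
eef_pos: [0.4841, 0.1235, 0.0398]
eef_rot: [0.0, 0.154, 0.988, 0.0]
wrist_force: [-0.1, 0.5, 5.0]
opening: 0.004
```

```bash
python3 - <<'E'
from h import *
o,c=shot("scene","s4.png"); print(o["eef_pos"],o["wrist_force"])
cv2.imwrite("pics/p4.png",cv2.resize(cv2.imread("pics/s4.png")[160:290,270:450],None,fx=4,fy=4,interpolation=cv2.INTER_CUBIC))
E
```

```text
[0.484063   0.12345039 0.03981428] [-0.05799222  0.47559932  5.04641961]
```

View pics/p4.png

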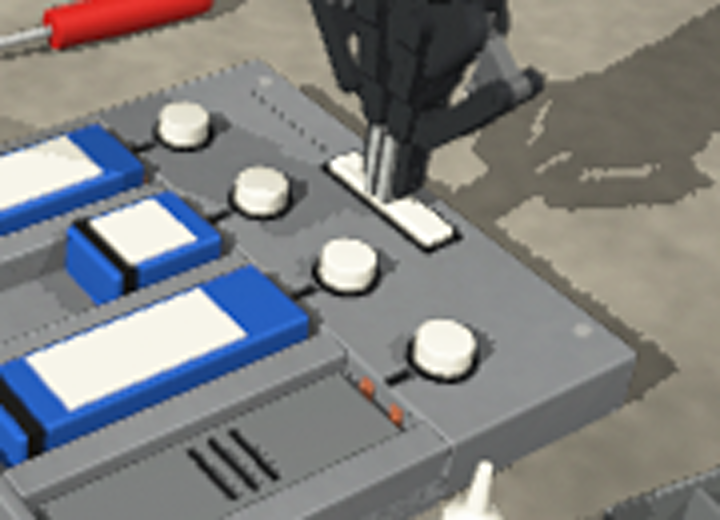

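The bar is down about 6 mm, at about 5 N. I'll press 0.8 mm more for margin, then withdraw.

arm_command(
  plan=[0, 0, 0.8, 0, 0, 0, 0, 0, 0, 0, -3, 0, 0, 0, -8, 0, 0, 0, -15, 0, 0, 0, -20, 0, 0, 0, -25, 0, 0, 0, -25, 0, 0, 0, -20, 0, 0, 0, -10, 0, 0, 0, 0, 0, 0, 0, 0, 0, 0, 0, 0, 0],
)

```text
time_s: 8.05
eef_pos: [0.4826, 0.1234, 0.1632]
eef_rot: [-0.001, 0.154, 0.988, -0.0]
wrist_force: [-1.1, 0.5, -0.6]
opening: -0.001
```

```bash
python3 - <<'E'
from h import *
o,c=shot("scene","s5.png"); print(o["time_s"],o["eef_pos"],o["wrist_force"])
E
```

```text
8.05 [0.48256718 0.12340651 0.16323511] [-1.06176274  0.47144646 -0.56960444]
```

View pics/s5.png

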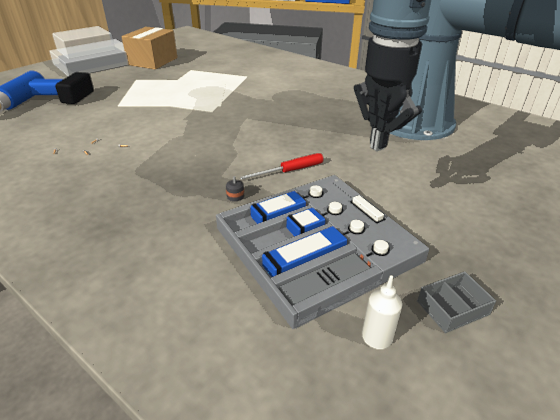

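The arm is clear, all keys and the bar are up, and everything else looks unmoved.

```bash
python3 -c "
from bench import ctrl
print(ctrl.hand_in())"
```

```text
the job is handed in; nothing more can be done
None
```

I pressed the round key of bay 2, which holds the longest pack, and let it spring back up. I then pressed the start bar, withdrew the arm and handed the job in at about 8 s of robot time; the hand-in gave no verdict.

- **Key 2:** pushed down about 7 mm at roughly 6 N (5.6 to 6.8 N measured). The picture before the bar press showed it back up.
- **Start bar:** pushed down at least 6 mm at about 5 N, then a further 0.8 mm was commanded for margin, which I did not measure at the bottom.
- **After withdrawal:** the tool was about 120 mm above the keys with about 1 N on the wrist, which is sensor noise. The last picture shows the keys and the bar up, and the packs, bay cover and surrounding objects apparently unmoved.

No check failed. The top and wrist camera positions of the keys agreed within about 2 mm.

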